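Load the test rack and select its place

TASK

Take the valve module that stands apart on the bench and lower it upright into the empty place of the test rack, lined up with its neighbours (either way round), letting go only once it stands on the rack floor, without shoving or tipping the modules already there. Then turn the selector on the switch box clockwise from its off position by one click for each place, counting the places from the rack's tall end plate up to and including the one you filled, and let go with it resting in that click. Leave the screwdriver, the grey bin and the brass valve body alone.

Things in the scene. Friction and masses are not known exactly. Their poses are not given: they have to be found in the camera images.
- module: loose valve module: aluminium block 90 (its x) x 32 (y) x 45 mm high with a black neck 34 (x) x 22 (y) mm centred on it, from 45 to 87 mm height; about 0.4 kg, symmetric. Origin: centre of the underside; z up. It starts upright on the bench. Grip the neck across its 34 mm, fingers apart along x, tips above the block's top: in the rack neighbours leave no room beside it.
- rack: fixed aluminium test rack, 114 (x) x 196 (y) mm. Origin: centre of its underside, on the bench. Floor 10 mm, rim 26 mm above the bench; at the +y end a dark steel end plate 80 mm high. Five places along its y, 35 mm apart: place 1 (by the tall end plate) at y = +70, then +35, 0, -35, place 5 at -70 mm. Modules stand 3 mm apart with their x along the rack's x.
- gap: the empty place of the rack (place 2, 3 or 4): a point on the rack floor, 10 mm above the bench, at the centre of the place; axes as the rack's. The free space between the neighbours is 38 mm wide (y), 98 mm long (x).
- selector (a joint): angle of the cam switch on the switch box, rad, growing clockwise seen from above. 0 = off (where it starts), then five clicks of 30 degrees (0.5236 rad) up to 2.618, stops at both ends. A sprung detent pulls it into the nearest click when let go; about 0.2 N m takes it over each hump.
- selector_grip (a point): point on the selector's axis, 94 mm above the bench, for the TCP to grip. Axes turn with the selector: x along the black bar handle, its pointer (narrow nose, white line) at -x; z up. Bar: 70 mm long (x from -38 to +32 mm), 18 mm wide (nose 8 mm, beyond x = -24), 71 to 107 mm above the bench, on a disc of 30 mm radius, top at 71 mm.
- switch_box: grey switch box, fixed, 130 x 130 x 60 mm high. Origin: centre of its underside. The selector stands upright on the centre of its top; the off mark (broad tick) lies on the box's -x side, five narrow ticks follow clockwise every 30 degrees.
- end_a: one of the four valve modules that already stand in the rack (same shape and size as module), in place 1. Origin: centre of its underside.
- mid_a: one of the four valve modules that already stand in the rack (same shape and size as module), in place 2, 3 or 4. Origin: centre of its underside.
- mid_b: one of the four valve modules that already stand in the rack (same shape and size as module), in place 2, 3 or 4. Origin: centre of its underside.
- end_b: one of the four valve modules that already stand in the rack (same shape and size as module), in place 5. Origin: centre of its underside.
- driver: a screwdriver, 200 mm long, lying on the bench between the robot and the rack, along its own x; bystander.
- parts_bin: an open grey bin, 110 x 160 x 60 mm, beyond the rack; bystander. Origin: centre of its underside.
- valve_body: a brass valve body, 48 mm across, 80 mm high, beyond the rack; bystander. Origin: centre of its underside.
Things that resemble listed ones, but are neither listed nor needed, are in the scene too. Leave any orange, purple or red look-alike of the switch_box alone.

How it is judged:
On the way, in this order (a step that is already met when the one before it is completed fails the run):
1. the module stands in the empty place, let go, with the selector still off (horizontal distance between module and gap below 0.007 m and z of module in the frame of gap between -0.003 and 0.003 m and angle between module's own z axis and vertical below 0.06 rad and angle between the x axis of module and the x axis of rack, either way round below 0.12 rad and contact force between the fingers and module below 0.05 N and value of joint selector below 0.2 rad), for 0.2 s.
2. the selector rests in the click that counts the filled place (((y of gap in the frame of rack between 0.0175 and 0.0525 m and value of joint selector between 0.9072 and 1.1872 rad) or (y of gap in the frame of rack between -0.0175 and 0.0175 m and value of joint selector between 1.4308 and 1.7108 rad) or (y of gap in the frame of rack between -0.0525 and -0.0175 m and value of joint selector between 1.9544 and 2.2344 rad))), for 0.2 s.
At the end, for the whole second after the job is handed in: module on the rack floor in the empty place (centre 7 mm, height 3 mm, upright 0.06 rad, in line 0.12 rad, either way round); selector within 0.14 rad of as many 0.5236 rad clicks as the place's number from the tall end plate; other modules within 8 mm and 0.2 rad of their start; all at rest (horizontal distance between module and gap below 0.007 m and z of module in the frame of gap between -0.003 and 0.003 m and angle between module's own z axis and vertical below 0.06 rad and angle between the x axis of module and the x axis of rack, either way round below 0.12 rad and ((y of gap in the frame of rack between 0.0175 and 0.0525 m and value of joint selector between 0.9072 and 1.1872 rad) or (y of gap in the frame of rack between -0.0175 and 0.0175 m and value of joint selector between 1.4308 and 1.7108 rad) or (y of gap in the frame of rack between -0.0525 and -0.0175 m and value of joint selector between 1.9544 and 2.2344 rad)) and linear speed of module below 0.02 m/s and velocity of joint selector between -0.1 and 0.1 rad/s and not (distance of any of end_a, mid_a, mid_b, end_b from where it was at the start of the episode above 0.008 m or angle between any of end_a, mid_a, mid_b, end_b's own z axis and vertical above 0.2 rad)); the robot touches nothing.
It fails at once if a module already in the rack is moved more than 8 mm or tipped more than 0.2 rad (distance of any of end_a, mid_a, mid_b, end_b from where it was at the start of the episode above 0.008 m or angle between any of end_a, mid_a, mid_b, end_b's own z axis and vertical above 0.2 rad).
It fails at once if the module is let go over the rack, more than 15 mm above its seat (horizontal distance between module and gap below 0.08 m and z of module in the frame of gap above 0.015 m and contact force between the fingers and module below 0.05 N).
It fails at once if the screwdriver, bin or brass valve body is moved more than 30 mm (distance of any of driver, parts_bin, valve_body from where it was at the start of the episode above 0.03 m).
It also fails if it takes over 64 s, if anything falls off the work surface, if the arm or the gripper's body presses on something with over 40 N, if the wrist force passes 120 N, or if a joint passes its speed limit or range.

ROBOT

A 6-joint arm with a two-finger parallel gripper is mounted at the origin on the work surface. World frame = base frame: x ahead of the robot, y to its left, z up, the work surface at z = 0. Lengths are in m, angles in rad, forces in N, time in s.
With the tool pointing down it reaches from about 0.25 to 0.8 m from the base axis. Payload 3.9 kg.
Tool frame: the origin (TCP) lies between the finger pads, 19 mm behind the fingertips; this is the grasp point; z points along the fingers, y is the line along which they close (so a half turn about z gives the same grasp; the last joint's range is limited). The gripper opens to 85 mm and grips with 20 to 120 N. Pads are 22 mm wide; open, the fingers measure 114 mm over their backs; the gripper's body (76 mm by 85 mm) begins 54 mm behind the grasp point. The pads swing forward as they close: fully open they stand 13 mm farther back than shut.
Start: joints at [1.226, 0.26, -0.138, 1.173, 0, 1.571], TCP at [0.177, 0.494, 0.25] pointing down, gripper open.
Joint ranges: [-2.78, 2.78], [-0.83, 1.72], [-1.28, 1.37], [-1.9, 2.12], [-1.57, 1.48], [-3.14, 3.14]. Speed limits (rad/s): [2.57, 2.57, 3.14, 3.14, 3.14, 3.14].

INTERFACE

Orientations are given as a 3x3 rotation matrix whose columns are the frame's x, y, z axes.
In Python, from plant import r gives the robot as it stands.
- The arm moves only by the shell command python3 -m handwheel 'ROWS' [FORCE]. ROWS is JSON, a list of rows, each an object with "dp": the shift along the tool's x, y, z in m, a list of three; "turn": the turn, a rotation vector about the tool's x, y, z in degrees, a list of three; "fingers": the finger opening in m, from 0 to 0.0854. In form: [{"dp": [tx, ty, tz], "turn": [wx, wy, wz], "fingers": fingers}, ...]. A call has 1 to 10 rows; each row is the pose to reach, as a shift and turn from the pose commanded when the call began, along the tool's axes at that moment; what a row does not reach only later rows make up. A row lasts 1/10 s, in which the tool goes at most 50 mm and 8.59 degrees, less where a joint would pass 70% of its speed; a pose out of reach is approached as far as the arm can. A call with a gripper value outside its range is refused whole. The fingers move at their own pace and stop on an object; FORCE is the grip in N (left out, the last holds). Time passes only in rows, so rows that repeat a pose let the fingers close. It gives the time, the measured TCP pose, the force, the opening and the grip force at its end, in the units of the state.
- r.sense(): the state, without advancing time (a new reading comes with each control period).
- r.camera(name): name is "side" or "top"; returns a dict with "image" (400x640x3 uint8, red, green, blue), "range_z" (400x640 float32, m along the optical axis (not along the pixel's ray), 0 where there is no reading), "mtx" (3x3 intrinsics, pixels), "extrinsics" (4x4, takes a point from world to camera coordinates). Camera axes: x right, y up, looking along -z (the intrinsics and any distortion apply to the point x, -y, -z); pixel columns grow to the right and rows downward; lengths in m; the calibration is good to about 2 mm. A picture is of the moment at which its call begins.
- r.close_job(): hands the job in; it is judged then, once.
The state is a dict: "t": time; "q": joint angles; "joint_vel": joint speeds; "joint_efforts": joint torques, N m; "position": TCP position; "ee_rot": TCP orientation; "contact_force": force on the tool from outside, world axes, zero at the start; "moment": the same for the moment, N m; "width": finger opening in m; "grip_force": force on a finger pad.
Only numpy, scipy, OpenCV 4.12 (cv2) and the standard library are available. Lean on these libraries where they do the work, as an engineer would, in place of code of your own. Each camera call takes 0.05 s, during which the arm holds its last target. There are 200 camera calls.

## Working session

There is one attempt and no reset: what is moved stays moved. The work goes in short steps, Python scripts to look and compute and a shell command to move; the robot and the scene stay as the last step left them, time stands still between calls to the robot, and variables do not carry over. Pictures are saved under pics/ and viewed, at most 10 in all, crops included, and the job is handed in when it is done.

```bash
mkdir -p pics; cat > h.py <<'E'
import numpy as np,cv2
from plant import r
def cloud(c):
    K=c["mtx"];z=c["range_z"];v,u=np.mgrid[0:400,0:640]
    p=np.stack([(u-K[0,2])/K[0,0]*z,-(v-K[1,2])/K[1,1]*z,-z,np.ones_like(z)],-1)
    w=p@np.linalg.inv(c["extrinsics"]).T
    w=w[...,:3]; w[z==0]=np.nan
    return w
E
python3 - <<'E'
from h import *
for n in("top","side"):
    c=r.camera(n);np.savez(f"{n}.npz",**c)
    cv2.imwrite(f"pics/{n}0.png",c["image"][...,::-1])
    print(n,c["mtx"],np.linalg.inv(c["extrinsics"])[:3], [k for k in c])
s=r.sense();print(s["position"],s["ee_rot"],s["width"],s["t"])
E
```

```text
top [[464.43833107   0.         326.30410963]
 [  0.         464.43833107 194.58957166]
 [  0.           0.           1.        ]] [[-0.02552276  0.99037444 -0.13604062  0.39136752]
 [-0.99965618 -0.02610279 -0.00248131  0.12121084]
 [-0.00600847  0.13593052  0.99070015  1.25789895]] ['image', 'range_z', 'mtx', 'extrinsics']
side [[366.23418962   0.         321.59817954]
 [  0.         366.23418962 199.29720326]
 [  0.           0.           1.        ]] [[-0.92204576  0.28194987 -0.26520912  0.20238539]
 [-0.38649826 -0.6330299   0.67074007  0.95078308]
 [ 0.02122978  0.72095591  0.69265567  0.96181415]] ['image', 'range_z', 'mtx', 'extrinsics']
[0.17725832 0.49356972 0.24926061] [[-9.41136339e-01  3.38026696e-01 -5.86218978e-04]
 [ 3.38027204e-01  9.41134961e-01 -1.61054116e-03]
 [ 7.30527034e-06 -1.71389677e-03 -9.99998531e-01]] 0.08514624505399382 0.1
```

View pics/top0.png

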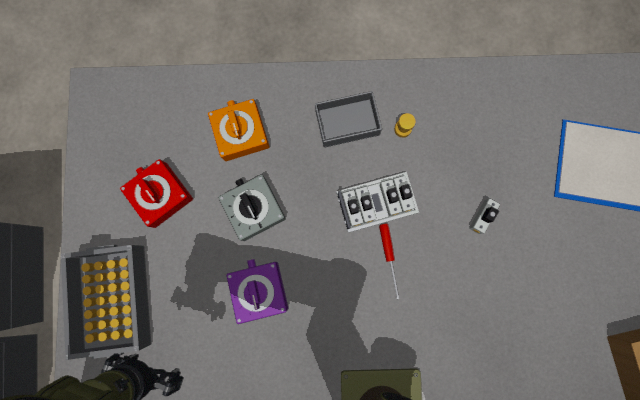

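View pics/side0.png

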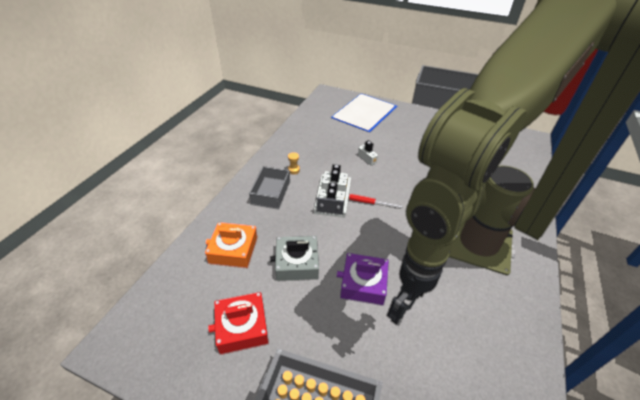

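The top view shows the loose module at (487,216), the rack at (378,201) with a gap near (378,203), the grey switch box at (252,207) and the driver at (390,260). The side view confirms this layout. Next I'll fit the parts from the depth data.

```bash
cat > fit.py <<'E'
from h import *
def rect(P):
    (cx,cy),(w,h),a=cv2.minAreaRect((P[:,:2]*1000).astype(np.float32))
    if w<h: w,h,a=h,w,a+90
    return np.array([cx,cy])/1000,(w,h),(a+90)%180-90   # long side direction, deg
def blobs(W,box,zr,mn=12):
    u0,v0,u1,v1=box
    m=np.zeros(W.shape[:2],np.uint8);m[v0:v1,u0:u1]=1
    m&=((W[...,2]>zr[0])&(W[...,2]<zr[1])).astype(np.uint8)
    n,l,s,_=cv2.connectedComponentsWithStats(m,connectivity=4)
    for i in range(1,n):
        if s[i,4]>=mn:
            P=W[l==i];c,d,a=rect(P)
            print(zr,s[i,4],"c",c.round(4),"mean",P.mean(0).round(4),"dim",np.round(d,1),"ang",round(a,1))
E
python3 - <<'E'
from fit import *
c=np.load("top.npz");W=cloud(c)
print("bench z",np.nanmedian(W[300:330,430:470,2]))
R=(325,165,430,240);M=(465,190,505,240);S=(205,160,290,245)
print("module");blobs(W,M,(.03,.06));blobs(W,M,(.075,.1))
print("rack");blobs(W,R,(.015,.035));blobs(W,R,(.015,.2),50);blobs(W,R,(.085,.11));blobs(W,R,(.045,.065));blobs(W,R,(.07,.085))
print("switch");blobs(W,S,(.05,.068));blobs(W,S,(.09,.12));blobs(W,S,(.05,.12))
im=c["image"]
a=cv2.resize(im[160:250,200:300],None,fx=4,fy=4,interpolation=2);b=cv2.resize(im[160:250,330:430],None,fx=4,fy=4,interpolation=2)
cv2.imwrite("pics/crop.png",np.hstack([a,b])[...,::-1])
E
```

```text
bench z 0.0006110476437812817
module
(0.03, 0.06) 337 c [ 0.4923 -0.2928] mean [ 0.4901 -0.287   0.0447] dim [91. 33.] ang -32.1
(0.075, 0.1) 138 c [ 0.4924 -0.2928] mean [ 0.4918 -0.2914  0.0867] dim [34.8 22.2] ang -32.5
rack
(0.015, 0.035) 244 c [ 0.5915 -0.0048] mean [ 0.5916 -0.0121  0.0262] dim [187.6  32.2] ang -83.7
(0.015, 0.035) 15 c [ 0.5657 -0.024 ] mean [ 0.5654 -0.0241  0.0251] dim [30.9  0.9] ang 12.9
(0.015, 0.035) 280 c [ 0.4893 -0.0287] mean [ 0.4939 -0.0373  0.0261] dim [201.8  48.4] ang -63.3
(0.015, 0.035) 150 c [ 0.4583 -0.0294] mean [ 0.4576 -0.0286  0.0238] dim [43.8 25.2] ang 6.4
(0.015, 0.2) 2611 c [ 0.5384 -0.0099] mean [ 0.5352 -0.0073  0.0576] dim [199.5 114.3] ang -75.8
(0.015, 0.2) 150 c [ 0.4583 -0.0294] mean [ 0.4576 -0.0286  0.0238] dim [43.8 25.2] ang 6.4
(0.085, 0.11) 127 c [ 0.5556 -0.0785] mean [ 0.5552 -0.0782  0.0969] dim [33.8 22.6] ang 10.7
(0.085, 0.11) 129 c [ 0.5469 -0.0448] mean [ 0.5464 -0.0444  0.0969] dim [34.2 23. ] ang 13.7
(0.085, 0.11) 124 c [0.5297 0.0227] mean [0.5294 0.0233 0.0972] dim [33.6 22.4] ang 12.9
(0.085, 0.11) 122 c [0.5212 0.0567] mean [0.5207 0.0568 0.0968] dim [33.9 21.8] ang 14.8
(0.045, 0.065) 599 c [ 0.5513 -0.0619] mean [ 0.5488 -0.06    0.0552] dim [90.3 67.4] ang 13.8
(0.045, 0.065) 578 c [0.5251 0.0397] mean [0.5229 0.0406 0.0553] dim [91.3 67.2] ang 14.1
(0.07, 0.085) 126 c [0.5151 0.0798] mean [0.5147 0.0799 0.0798] dim [96.4  8.2] ang 14.4
switch
(0.05, 0.068) 2006 c [0.5296 0.3216] mean [0.5276 0.3199 0.0609] dim [130.7 130.4] ang 26.2
(0.09, 0.12) 192 c [0.5268 0.3197] mean [0.5289 0.3204 0.1063] dim [70.1 17.7] ang 26.1
(0.05, 0.12) 2476 c [0.5296 0.3216] mean [0.5278 0.3198 0.0657] dim [130.7 130.4] ang 26.2
```

View pics/crop.png

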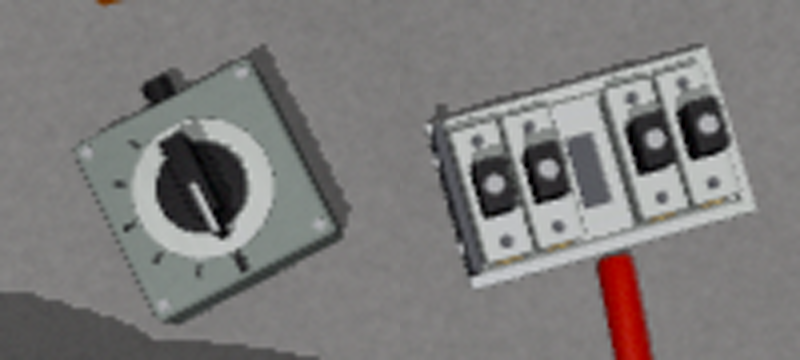

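Reading the crop: the tall dark plate is at the rack's left end, then two modules, the gap and two more modules, so this is place 3. The selector's white nose points at the broad tick on the lower right, and the narrow ticks run clockwise from it. It needs 3 clicks, a 90° turn.

The dimensions all agree with the sizes given.

```bash
cat > to.py <<'E'
import sys
from h import *
from scipy.spatial.transform import Rotation as Ro
def go(x,y,z,yaw): # yaw = world angle of tool y, deg
    s=r.sense();R=np.array(s["ee_rot"]);p=np.array(s["position"])
    a=np.radians(yaw);Y=np.array([np.cos(a),np.sin(a),0]);Z=np.array([0,0,-1.]);T=np.stack([np.cross(Y,Z),Y,Z],1)
    print("dp",(R.T@(np.array([x,y,z])-p)).round(4),"turn",Ro.from_matrix(R.T@T).as_rotvec(degrees=True).round(2),
     "| t",round(s["t"],2),"p",p.round(4),"F",np.round(s["contact_force"],2),"M",np.round(s["moment"],2),"w",round(s["width"],4),"g",round(s["grip_force"],1),"q6",round(s["q"][5],2))
if __name__=="__main__": go(*map(float,sys.argv[1:]))
E
python3 to.py .4923 -.2928 .25 -32.3
```

```text
dp [-5.623e-01 -6.336e-01  3.000e-04] turn [-7.0000e-02  9.0000e-02  1.0254e+02] | t 0.1 p [0.1773 0.4936 0.2493] F [ 0.36 -0.4  -0.33] M [ 0.02  0.03 -0.03] w 0.0851 g 0.0 q6 1.57
```

```bash
python3 -m handwheel '[{"dp":[-0.5623,-0.6336,0],"turn":[0,0,102.5],"fingers":0.085},{"dp":[-0.5623,-0.6336,0],"turn":[0,0,102.5],"fingers":0.085},{"dp":[-0.5623,-0.6336,0],"turn":[0,0,102.5],"fingers":0.085},{"dp":[-0.5623,-0.6336,0],"turn":[0,0,102.5],"fingers":0.085},{"dp":[-0.5623,-0.6336,0],"turn":[0,0,102.5],"fingers":0.085},{"dp":[-0.5623,-0.6336,0],"turn":[0,0,102.5],"fingers":0.085},{"dp":[-0.5623,-0.6336,0],"turn":[0,0,102.5],"fingers":0.085},{"dp":[-0.5623,-0.6336,0],"turn":[0,0,102.5],"fingers":0.085},{"dp":[-0.5623,-0.6336,0],"turn":[0,0,102.5],"fingers":0.085},{"dp":[-0.5623,-0.6336,0],"turn":[0,0,102.5],"fingers":0.085}]' 40; python3 to.py .4923 -.2928 .25 -32.3
```

```text
t: 1.1
position: [0.3634, 0.028, 0.25]
ee_rot: [[0.277, 0.961, 0.0], [0.961, -0.277, 0.0], [0.0, 0.0, -1.0]]
contact_force: [1.5, 0.4, 0.4]
width: 0.0853
grip_force: 0.0
dp [-2.726e-01  2.126e-01 -1.000e-04] turn [ 1.000e-02 -2.000e-02  1.625e+01] | t 1.1 p [0.3634 0.028  0.25  ] F [1.53 0.44 0.4 ] M [ 0.08 -0.09  0.02] w 0.0853 g 0.0 q6 1.93
```

```bash
python3 -m handwheel '[{"dp":[-0.2726,0.2126,0],"turn":[0,0,16.2],"fingers":0.085},{"dp":[-0.2726,0.2126,0],"turn":[0,0,16.2],"fingers":0.085},{"dp":[-0.2726,0.2126,0],"turn":[0,0,16.2],"fingers":0.085},{"dp":[-0.2726,0.2126,0],"turn":[0,0,16.2],"fingers":0.085},{"dp":[-0.2726,0.2126,0],"turn":[0,0,16.2],"fingers":0.085},{"dp":[-0.2726,0.2126,0],"turn":[0,0,16.2],"fingers":0.085},{"dp":[-0.2726,0.2126,0],"turn":[0,0,16.2],"fingers":0.085},{"dp":[-0.2726,0.2126,0],"turn":[0,0,16.2],"fingers":0.085},{"dp":[-0.2726,0.2126,0],"turn":[0,0,16.2],"fingers":0.085},{"dp":[-0.2726,0.2126,0],"turn":[0,0,16.2],"fingers":0.085}]'; python3 to.py .4923 -.2928 .074 -32.3
```

```text
t: 2.1
position: [0.4935, -0.2889, 0.2496]
ee_rot: [[0.528, 0.849, -0.002], [0.849, -0.528, 0.001], [0.0, -0.002, -1.0]]
contact_force: [0.2, 0.5, -0.6]
width: 0.0849
grip_force: 0.0
dp [-0.004   0.0014  0.1756] turn [-0.11 -0.01  0.43] | t 2.1 p [ 0.4935 -0.2889  0.2496] F [ 0.18  0.51 -0.6 ] M [ 0.05 -0.02 -0.04] w 0.0849 g 0.0 q6 1.6
```

```bash
python3 -m handwheel '[{"dp":[0,0,0.04],"turn":[0,0,0],"fingers":0.085},{"dp":[0,0,0.08],"turn":[0,0,0],"fingers":0.085},{"dp":[0,0,0.11],"turn":[0,0,0],"fingers":0.085},{"dp":[0,0,0.11],"turn":[0,0,0],"fingers":0.085},{"dp":[0,0,0.11],"turn":[0,0,0],"fingers":0.085},{"dp":[0,0,0.11],"turn":[0,0,0],"fingers":0.085}]'; python3 to.py .4923 -.2928 .074 -32.3
```

```text
t: 2.7
position: [0.4956, -0.2901, 0.1424]
ee_rot: [[0.528, 0.849, 0.003], [0.849, -0.528, -0.002], [0.0, 0.004, -1.0]]
contact_force: [-1.2, -1.1, -0.6]
width: 0.0852
grip_force: 0.0
dp [-0.004  -0.0016  0.0684] turn [ 0.21 -0.01  0.45] | t 2.7 p [ 0.4956 -0.2901  0.1424] F [-1.16 -1.09 -0.6 ] M [-0.02 -0.07 -0.02] w 0.0852 g 0.0 q6 1.6
```

```bash
python3 -m handwheel '[{"dp":[-0.004,-0.001,0.01],"turn":[0,0,0.4],"fingers":0.085},{"dp":[-0.004,-0.001,0.03],"turn":[0,0,0.4],"fingers":0.085},{"dp":[-0.004,-0.001,0.05],"turn":[0,0,0.4],"fingers":0.085},{"dp":[-0.004,-0.001,0.068],"turn":[0,0,0.4],"fingers":0.085},{"dp":[-0.004,-0.001,0.068],"turn":[0,0,0.4],"fingers":0.085},{"dp":[-0.004,-0.001,0.068],"turn":[0,0,0.4],"fingers":0.085},{"dp":[-0.004,-0.001,0.068],"turn":[0,0,0.4],"fingers":0.085}]'; python3 to.py .4923 -.2928 .074 -32.3
```

```text
t: 3.4
position: [0.4923, -0.2936, 0.0734]
ee_rot: [[0.535, 0.845, 0.002], [0.845, -0.535, -0.001], [0.0, 0.003, -1.0]]
contact_force: [0.1, 0.5, 0.8]
width: 0.085
grip_force: 0.0
dp [ 0.0007 -0.0004 -0.0006] turn [ 0.15 -0.   -0.01] | t 3.4 p [ 0.4923 -0.2936  0.0734] F [0.06 0.51 0.84] M [-0.01  0.    0.05] w 0.085 g 0.0 q6 1.6
```

```bash
python3 -m handwheel '[{"dp":[0.0006,0,0],"turn":[0,0,0],"fingers":0.02},{"dp":[0.0006,0,0],"turn":[0,0,0],"fingers":0.02},{"dp":[0.0006,0,0],"turn":[0,0,0],"fingers":0.02},{"dp":[0.0006,0,0],"turn":[0,0,0],"fingers":0.02},{"dp":[0.0006,0,0],"turn":[0,0,0],"fingers":0.02},{"dp":[0.0006,0,0],"turn":[0,0,0],"fingers":0.02},{"dp":[0.0006,0,0],"turn":[0,0,0],"fingers":0.02},{"dp":[0.0006,0,0],"turn":[0,0,0],"fingers":0.02},{"dp":[0.0006,0,0],"turn":[0,0,0],"fingers":0.02},{"dp":[0.0006,0,0],"turn":[0,0,0],"fingers":0.02}]' 60
python3 -m handwheel '[{"dp":[0,0,-0.02],"turn":[0,0,0],"fingers":0.02},{"dp":[0,0,-0.06],"turn":[0,0,0],"fingers":0.02},{"dp":[0,0,-0.1],"turn":[0,0,0],"fingers":0.02},{"dp":[0,0,-0.14],"turn":[0,0,0],"fingers":0.02},{"dp":[0,0,-0.14],"turn":[0,0,0],"fingers":0.02},{"dp":[0,0,-0.14],"turn":[0,0,0],"fingers":0.02}]'; python3 to.py .53835 -.0110 .213 14.3
```

```text
t: 4.4
position: [0.4917, -0.2923, 0.0725]
ee_rot: [[0.534, 0.845, 0.0], [0.845, -0.534, -0.0], [0.0, 0.0, -1.0]]
contact_force: [-2.4, 1.6, 6.6]
width: 0.033
grip_force: 60.1
t: 5.0
position: [0.4918, -0.2925, 0.2118]
ee_rot: [[0.534, 0.845, 0.0], [0.845, -0.534, -0.0], [-0.0, 0.001, -1.0]]
contact_force: [-0.1, 0.7, -4.6]
width: 0.033
grip_force: 61.2
dp [ 0.2628 -0.1111 -0.0013] turn [ 3.00e-02  2.00e-02 -4.66e+01] | t 5.0 p [ 0.4918 -0.2925  0.2118] F [-0.08  0.67 -4.58] M [ 0.03 -0.01  0.04] w 0.033 g 61.2 q6 1.6
```

```bash
python3 -m handwheel '[{"dp":[0.04,-0.017,0],"turn":[0,0,-7],"fingers":0.02},{"dp":[0.08,-0.034,0],"turn":[0,0,-14],"fingers":0.02},{"dp":[0.12,-0.051,0],"turn":[0,0,-21],"fingers":0.02},{"dp":[0.16,-0.068,0],"turn":[0,0,-28],"fingers":0.02},{"dp":[0.2,-0.085,0],"turn":[0,0,-35],"fingers":0.02},{"dp":[0.24,-0.1,0],"turn":[0,0,-42],"fingers":0.02},{"dp":[0.2628,-0.1111,0],"turn":[0,0,-46.6],"fingers":0.02},{"dp":[0.2628,-0.1111,0],"turn":[0,0,-46.6],"fingers":0.02},{"dp":[0.2628,-0.1111,0],"turn":[0,0,-46.6],"fingers":0.02},{"dp":[0.2628,-0.1111,0],"turn":[0,0,-46.6],"fingers":0.02}]'
python3 -m handwheel '[{"dp":[0,0,0.01],"turn":[0,0,0],"fingers":0.02},{"dp":[0,0,0.015],"turn":[0,0,0],"fingers":0.02},{"dp":[0,0,0.015],"turn":[0,0,0],"fingers":0.02},{"dp":[0,0,0.015],"turn":[0,0,0],"fingers":0.02}]'
python3 to.py .53835 -.0110 .083 14.3
python3 - <<'E'
from fit import *
c=r.camera("top");W=cloud(c);
cv2.imwrite("pics/t1.png",cv2.resize(c["image"][140:260,320:440],None,fx=4,fy=4,interpolation=2)[...,::-1])
blobs(W,(325,140,450,260),(.15,.19));blobs(W,(325,140,450,260),(.085,.11))
c=r.camera("side");cv2.imwrite("pics/s1.png",cv2.resize(c["image"][120:240,280:430],None,fx=4,fy=4,interpolation=2)[...,::-1])
W=cloud(c);blobs(W,(290,130,400,220),(.16,.19))
E
```

```text
t: 6.0
position: [0.537, -0.0116, 0.2104]
ee_rot: [[-0.246, 0.969, -0.003], [0.969, 0.246, -0.0], [0.0, -0.003, -1.0]]
contact_force: [0.5, 0.3, -3.8]
width: 0.0335
grip_force: 61.3
t: 6.4
position: [0.5379, -0.0113, 0.1966]
ee_rot: [[-0.246, 0.969, -0.001], [0.969, 0.246, 0.0], [0.0, -0.001, -1.0]]
contact_force: [-0.7, 0.4, -4.2]
width: 0.0328
grip_force: 61.3
dp [0.0002 0.0006 0.1136] turn [-0.05 -0.01 -0.05] | t 6.4 p [ 0.5379 -0.0113  0.1966] F [-0.67  0.44 -4.19] M [-0.02  0.    0.01] w 0.0328 g 61.3 q6 1.3
(0.15, 0.19) 23 c [0.5676 0.0108] mean [0.5698 0.0102 0.1638] dim [21.9  6.1] ang -4.8
(0.15, 0.19) 118 c [ 0.5194 -0.0089] mean [ 0.5108 -0.0081  0.1675] dim [57.9 17. ] ang 15.5
(0.085, 0.11) 124 c [0.5296 0.0227] mean [0.5294 0.0233 0.0968] dim [33.4 22. ] ang 14.1
(0.085, 0.11) 121 c [0.5213 0.0568] mean [0.5208 0.057  0.0971] dim [34.6 22. ] ang 13.2
(0.16, 0.19) 197 c [ 0.5356 -0.0055] mean [ 5.338e-01 -5.000e-04  1.715e-01] dim [89.  33.4] ang 14.8
```

View pics/s1.png

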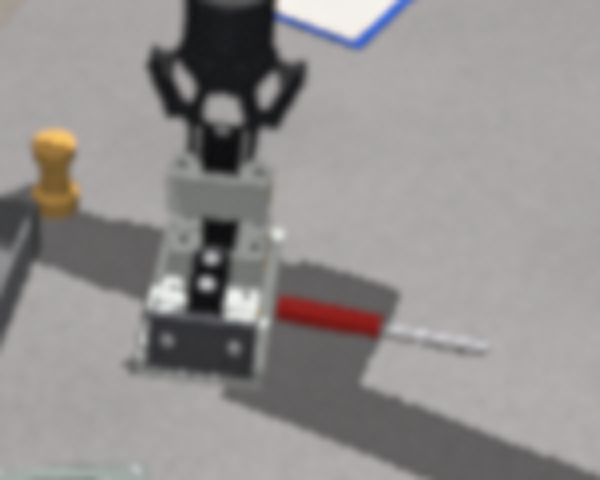

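The crop shows the module held upright above the gap, with its block top near (220,190), in line with the rack. I'll compare it with the neighbours in the same camera to remove calibration bias.

```bash
python3 - <<'E'
from fit import *
W=cloud(r.camera("side"));
print("now, held block (top surface)");blobs(W,(290,130,400,220),(.165,.175));blobs(W,(290,130,400,220),(.1665,.172))
print("neighbours side at start");W0=cloud(np.load("side.npz"));blobs(W0,(300,150,380,220),(.085,.11));blobs(W0,(300,150,380,220),(.05,.06),40);blobs(W0,(340,130,390,170),(.04,.05));blobs(W0,(340,130,390,170),(.08,.095))
E
```

```text
now, held block (top surface)
(0.165, 0.175) 126 c [ 0.5362 -0.0066] mean [ 0.5343 -0.0025  0.1695] dim [88.8 35.5] ang 15.6
(0.1665, 0.172) 99 c [ 0.5364 -0.0066] mean [ 0.5342 -0.0037  0.1695] dim [88.4 35.5] ang 15.6
neighbours side at start
(0.085, 0.11) 106 c [ 0.5495 -0.0584] mean [ 0.548  -0.054   0.0945] dim [63.2 33. ] ang -75.9
(0.085, 0.11) 124 c [0.5236 0.0444] mean [0.5225 0.0477 0.0949] dim [61.2 33.7] ang -76.2
(0.05, 0.06) 85 c [ 0.5809 -0.0478] mean [ 0.5763 -0.0443  0.0554] dim [74.6 46.1] ang -50.2
(0.05, 0.06) 96 c [ 0.5201 -0.0643] mean [ 0.5198 -0.0621  0.055 ] dim [68.2 32.2] ang -80.8
(0.05, 0.06) 53 c [0.5587 0.0417] mean [0.5584 0.043  0.0554] dim [46.6 22.1] ang -73.8
(0.05, 0.06) 66 c [0.4967 0.0277] mean [0.4972 0.0262 0.0548] dim [47.7 28.7] ang -76.1
(0.05, 0.06) 62 c [0.5134 0.0878] mean [0.5135 0.088  0.0551] dim [96.4  8.3] ang 13.3
(0.04, 0.05) 78 c [ 0.4905 -0.2879] mean [ 0.4871 -0.2811  0.0449] dim [90.8 35.1] ang -31.5
(0.08, 0.095) 37 c [ 0.49   -0.2882] mean [ 0.4894 -0.2846  0.0859] dim [33.7 23.9] ang -45.6
```

Relative to the neighbours, the held module is within about 0.5 mm of the gap centre. Lowering it.

```bash
python3 -m handwheel '[{"dp":[0,0.0004,0.02],"turn":[0,0,0],"fingers":0.02},{"dp":[0,0.0004,0.04],"turn":[0,0,0],"fingers":0.02},{"dp":[0,0.0004,0.058],"turn":[0,0,0],"fingers":0.02},{"dp":[0,0.0004,0.058],"turn":[0,0,0],"fingers":0.02},{"dp":[0,0.0004,0.058],"turn":[0,0,0],"fingers":0.02}]'
python3 -m handwheel '[{"dp":[0,0,0.006],"turn":[0,0,0],"fingers":0.02},{"dp":[0,0,0.012],"turn":[0,0,0],"fingers":0.02},{"dp":[0,0,0.018],"turn":[0,0,0],"fingers":0.02},{"dp":[0,0,0.018],"turn":[0,0,0],"fingers":0.02}]'
python3 to.py .53835 -.0110 .083 14.3
```

```text
t: 7.05
position: [0.5386, -0.0107, 0.1394]
ee_rot: [[-0.247, 0.969, -0.0], [0.969, 0.247, -0.0], [0.0, -0.0, -1.0]]
contact_force: [0.2, -0.2, -2.8]
width: 0.0332
grip_force: 61.1
t: 7.45
position: [0.5378, -0.0107, 0.1201]
ee_rot: [[-0.247, 0.969, -0.002], [0.969, 0.247, 0.0], [0.0, -0.002, -1.0]]
contact_force: [0.4, 0.8, -4.0]
width: 0.0334
grip_force: 61.3
dp [-0.0004  0.0005  0.0371] turn [-0.09 -0.03  0.  ] | t 7.45 p [ 0.5378 -0.0107  0.1201] F [ 0.4   0.77 -4.01] M [ 0.01 -0.04 -0.02] w 0.0334 g 61.3 q6 1.3
```

In between the neighbours with no side force. Continuing down.

```bash
python3 -m handwheel '[{"dp":[0,0,0.008],"turn":[0,0,0],"fingers":0.02},{"dp":[0,0,0.016],"turn":[0,0,0],"fingers":0.02},{"dp":[0,0,0.024],"turn":[0,0,0],"fingers":0.02},{"dp":[0,0,0.032],"turn":[0,0,0],"fingers":0.02},{"dp":[0,0,0.034],"turn":[0,0,0],"fingers":0.02},{"dp":[0,0,0.035],"turn":[0,0,0],"fingers":0.02},{"dp":[0,0,0.036],"turn":[0,0,0],"fingers":0.02},{"dp":[0,0,0.036],"turn":[0,0,0],"fingers":0.02}]'
python3 to.py .53835 -.0110 .083 14.3
```

```text
t: 8.25
position: [0.5389, -0.0108, 0.0852]
ee_rot: [[-0.247, 0.969, 0.001], [0.969, 0.247, -0.0], [-0.0, 0.001, -1.0]]
contact_force: [0.2, 0.2, -4.4]
width: 0.0332
grip_force: 61.4
dp [-0.0001 -0.0006  0.0022] turn [0.03 0.01 0.  ] | t 8.25 p [ 0.5389 -0.0108  0.0852] F [ 0.15  0.22 -4.39] M [ 0.02  0.02 -0.03] w 0.0332 g 61.4 q6 1.3
```

```bash
python3 -m handwheel '[{"dp":[0,0,0.001],"turn":[0,0,0],"fingers":0.02},{"dp":[0,0,0.002],"turn":[0,0,0],"fingers":0.02},{"dp":[0,0,0.003],"turn":[0,0,0],"fingers":0.02},{"dp":[0,0,0.003],"turn":[0,0,0],"fingers":0.02}]'
python3 to.py .53835 -.0110 .083 14.3
```

```text
t: 8.65
position: [0.5387, -0.0108, 0.0825]
ee_rot: [[-0.247, 0.969, 0.001], [0.969, 0.247, -0.0], [-0.0, 0.001, -1.0]]
contact_force: [-1.2, 0.8, -0.1]
width: 0.0333
grip_force: 61.7
dp [-0.0001 -0.0004 -0.0005] turn [0.03 0.01 0.  ] | t 8.65 p [ 0.5387 -0.0108  0.0825] F [-1.16  0.82 -0.12] M [0.03 0.15 0.04] w 0.0333 g 61.7 q6 1.3
```

The rack floor is carrying the weight. Releasing and rising.

```bash
python3 -m handwheel '[{"dp":[0,0,0],"turn":[0,0,0],"fingers":0.06},{"dp":[0,0,0],"turn":[0,0,0],"fingers":0.07},{"dp":[0,0,0],"turn":[0,0,0],"fingers":0.075},{"dp":[0,0,0],"turn":[0,0,0],"fingers":0.075},{"dp":[0,0,0],"turn":[0,0,0],"fingers":0.075}]'
python3 -m handwheel '[{"dp":[0,0,-0.02],"turn":[0,0,0],"fingers":0.075},{"dp":[0,0,-0.05],"turn":[0,0,0],"fingers":0.075},{"dp":[0,0,-0.09],"turn":[0,0,0],"fingers":0.075},{"dp":[0,0,-0.13],"turn":[0,0,0],"fingers":0.075},{"dp":[0,0,-0.13],"turn":[0,0,0],"fingers":0.075},{"dp":[0,0,-0.13],"turn":[0,0,0],"fingers":0.075}]'
python3 to.py .5295 .3212 .212 116.1
```

```text
t: 9.15
position: [0.5386, -0.0107, 0.0821]
ee_rot: [[-0.247, 0.969, 0.0], [0.969, 0.247, 0.0], [-0.0, 0.0, -1.0]]
contact_force: [-0.8, -0.2, 0.0]
width: 0.0752
grip_force: 0.0
t: 9.75
position: [0.5394, -0.0108, 0.2131]
ee_rot: [[-0.247, 0.969, 0.003], [0.969, 0.247, -0.0], [-0.001, 0.003, -1.0]]
contact_force: [-1.0, 0.3, -0.3]
width: 0.0752
grip_force: 0.0
dp [0.3242 0.0724 0.0011] turn [ 8.000e-02  1.800e-01 -1.018e+02] | t 9.75 p [ 0.5394 -0.0108  0.2131] F [-0.95  0.32 -0.33] M [ 0.06 -0.03  0.03] w 0.0752 g 0.0 q6 1.3
```

```bash
python3 -m handwheel '[{"dp":[0.027,0.006,0],"turn":[0,0,-8.4],"fingers":0.075},{"dp":[0.054,0.012,0],"turn":[0,0,-16.8],"fingers":0.075},{"dp":[0.081,0.018,0],"turn":[0,0,-25.2],"fingers":0.075},{"dp":[0.108,0.024,0],"turn":[0,0,-33.6],"fingers":0.075},{"dp":[0.135,0.03,0],"turn":[0,0,-42],"fingers":0.075},{"dp":[0.162,0.036,0],"turn":[0,0,-50.4],"fingers":0.075},{"dp":[0.189,0.042,0],"turn":[0,0,-58.8],"fingers":0.075},{"dp":[0.216,0.048,0],"turn":[0,0,-67.2],"fingers":0.075},{"dp":[0.243,0.054,0],"turn":[0,0,-75.6],"fingers":0.075},{"dp":[0.27,0.06,0],"turn":[0,0,-84],"fingers":0.075}]'
python3 to.py .5295 .3212 .212 116.1
python3 - <<'E'
from fit import *
c=r.camera("top");W=cloud(c);blobs(W,(325,165,430,240),(.085,.11));blobs(W,(325,165,430,240),(.045,.065))
E
```

```text
t: 10.75
position: [0.5288, 0.2663, 0.2098]
ee_rot: [[-0.989, -0.15, -0.003], [-0.15, 0.989, -0.002], [0.004, -0.001, -1.0]]
contact_force: [0.3, -0.6, -0.2]
width: 0.0753
grip_force: 0.0
dp [-0.009   0.0542 -0.0023] turn [ -0.04  -0.21 -17.45] | t 10.75 p [0.5288 0.2663 0.2098] F [ 0.26 -0.59 -0.17] M [0.02 0.02 0.02] w 0.0753 g 0.0 q6 0.32
(0.085, 0.11) 127 c [ 0.5555 -0.0791] mean [ 0.5551 -0.0781  0.0969] dim [33.6 22.6] ang 14.4
(0.085, 0.11) 130 c [ 0.5472 -0.0451] mean [ 0.5465 -0.0443  0.0966] dim [34.4 22.6] ang 14.9
(0.085, 0.11) 127 c [ 0.5386 -0.012 ] mean [ 0.5381 -0.0114  0.097 ] dim [33.8 22. ] ang 14.4
(0.085, 0.11) 124 c [0.5296 0.0228] mean [0.5291 0.0233 0.0974] dim [33.6 22.2] ang 15.0
(0.085, 0.11) 123 c [0.521  0.0567] mean [0.5207 0.0569 0.0971] dim [34.  21.7] ang 13.7
(0.045, 0.065) 890 c [ 0.5472 -0.0455] mean [ 0.5447 -0.0437  0.0552] dim [101.1  90.5] ang -76.0
(0.045, 0.065) 580 c [0.5257 0.0396] mean [0.5232 0.0409 0.0552] dim [90.3 67.2] ang 14.1
```

The module is seated: its top is at 97 mm, it's within 1 mm of the centre, and the neighbours haven't moved. Next, the selector.

```bash
python3 -m handwheel '[{"dp":[-0.005,0.03,0],"turn":[0,0,-8],"fingers":0.06},{"dp":[-0.009,0.054,0],"turn":[0,0,-16],"fingers":0.06},{"dp":[-0.009,0.054,0],"turn":[0,0,-17.4],"fingers":0.06},{"dp":[-0.009,0.054,0],"turn":[0,0,-17.4],"fingers":0.06},{"dp":[-0.009,0.054,0.03],"turn":[0,0,-17.4],"fingers":0.06},{"dp":[-0.009,0.054,0.06],"turn":[0,0,-17.4],"fingers":0.06},{"dp":[-0.009,0.054,0.06],"turn":[0,0,-17.4],"fingers":0.06},{"dp":[-0.009,0.054,0.06],"turn":[0,0,-17.4],"fingers":0.06}]'
python3 to.py .5295 .3212 .095 116.1
```

```text
t: 11.6
position: [0.5305, 0.319, 0.1516]
ee_rot: [[-0.902, -0.432, -0.002], [-0.432, 0.902, -0.002], [0.003, -0.0, -1.0]]
contact_force: [0.2, 0.2, 1.5]
width: 0.0604
grip_force: 0.0
dp [-0.0002  0.0024  0.0566] turn [-0.03 -0.15 -0.52] | t 11.6 p [0.5305 0.319  0.1516] F [0.18 0.17 1.47] M [-0.02  0.01  0.02] w 0.0604 g 0.0 q6 0.09
```

```bash
python3 -m handwheel '[{"dp":[0,0.0024,0.02],"turn":[0,0,-0.5],"fingers":0.06},{"dp":[0,0.0024,0.04],"turn":[0,0,-0.5],"fingers":0.06},{"dp":[0,0.0024,0.056],"turn":[0,0,-0.5],"fingers":0.06},{"dp":[0,0.0024,0.056],"turn":[0,0,-0.5],"fingers":0.06},{"dp":[0,0.0024,0.056],"turn":[0,0,-0.5],"fingers":0.06}]'
python3 to.py .5295 .3212 .095 116.1
```

```text
t: 12.1
position: [0.531, 0.3228, 0.0976]
ee_rot: [[-0.898, -0.441, 0.002], [-0.441, 0.898, 0.001], [-0.002, 0.0, -1.0]]
contact_force: [-0.0, 0.0, -0.2]
width: 0.0601
grip_force: 0.0
dp [ 0.002  -0.0007  0.0026] turn [0.01 0.11 0.06] | t 12.1 p [0.531  0.3228 0.0976] F [-0.02  0.04 -0.18] M [-0.01  0.05  0.02] w 0.0601 g 0.0 q6 0.09
```

```bash
python3 -m handwheel '[{"dp":[0.002,-0.0005,0.002],"turn":[0,0,0],"fingers":0.04},{"dp":[0.002,-0.0005,0.002],"turn":[0,0,0],"fingers":0.02},{"dp":[0.002,-0.0005,0.002],"turn":[0,0,0],"fingers":0.005},{"dp":[0.002,-0.0005,0.002],"turn":[0,0,0],"fingers":0.005},{"dp":[0.002,-0.0005,0.002],"turn":[0,0,0],"fingers":0.005},{"dp":[0.002,-0.0005,0.002],"turn":[0,0,0],"fingers":0.005},{"dp":[0.002,-0.0005,0.002],"turn":[0,0,0],"fingers":0.005},{"dp":[0.002,-0.0005,0.002],"turn":[0,0,0],"fingers":0.005}]' 50
python3 to.py .5295 .3212 .095 26.1
```

```text
t: 12.9
position: [0.5279, 0.3236, 0.0954]
ee_rot: [[-0.897, -0.443, -0.001], [-0.443, 0.897, 0.005], [-0.002, 0.005, -1.0]]
contact_force: [-2.9, 4.5, 5.2]
width: 0.0175
grip_force: 49.6
dp [-0.0004 -0.0029  0.0004] turn [ 0.28 -0.14 90.18] | t 12.9 p [0.5279 0.3236 0.0954] F [-2.93  4.5   5.19] M [ 0.81  0.67 -0.07] w 0.0175 g 49.6 q6 0.09
```

```bash
python3 -m handwheel '[{"dp":[0,0.0015,0],"turn":[0,0,5],"fingers":0.005},{"dp":[0,0.0015,0],"turn":[0,0,10],"fingers":0.005},{"dp":[0,0.0015,0],"turn":[0,0,15],"fingers":0.005},{"dp":[0,0.0015,0],"turn":[0,0,20],"fingers":0.005},{"dp":[0,0.0015,0],"turn":[0,0,25],"fingers":0.005},{"dp":[0,0.0015,0],"turn":[0,0,30],"fingers":0.005},{"dp":[0,0.0015,0],"turn":[0,0,30],"fingers":0.005}]'
python3 to.py .5295 .3212 .095 26.1
```

```text
t: 13.6
position: [0.5277, 0.3243, 0.0954]
ee_rot: [[-0.998, 0.065, 0.0], [0.065, 0.998, 0.004], [-0.0, 0.004, -1.0]]
contact_force: [-3.9, 4.4, 5.3]
width: 0.0174
grip_force: 50.6
dp [-0.002  -0.003   0.0004] turn [ 0.19 -0.11 60.16] | t 13.6 p [0.5277 0.3243 0.0954] F [-3.87  4.35  5.3 ] M [ 0.66  0.66 -0.1 ] w 0.0174 g 50.6 q6 0.61
```

```bash
python3 -m handwheel '[{"dp":[0,0,0],"turn":[0,0,7],"fingers":0.005},{"dp":[0,0,0],"turn":[0,0,14],"fingers":0.005},{"dp":[0,0,0],"turn":[0,0,21],"fingers":0.005},{"dp":[0,0,0],"turn":[0,0,28],"fingers":0.005},{"dp":[0,0,0],"turn":[0,0,35],"fingers":0.005},{"dp":[0,0,0],"turn":[0,0,42],"fingers":0.005},{"dp":[0,0,0],"turn":[0,0,49],"fingers":0.005},{"dp":[0,0,0],"turn":[0,0,56],"fingers":0.005},{"dp":[0,0,0],"turn":[0,0,60],"fingers":0.005},{"dp":[0,0,0],"turn":[0,0,60],"fingers":0.005}]'
python3 to.py .5295 .3212 .095 26.1
```

```text
t: 14.6
position: [0.5284, 0.3254, 0.0954]
ee_rot: [[-0.443, 0.896, 0.001], [0.896, 0.443, 0.006], [0.004, 0.004, -1.0]]
contact_force: [-1.6, 7.6, 3.2]
width: 0.0172
grip_force: 50.3
dp [-0.0043 -0.0008  0.0003] turn [ 0.21 -0.25  0.22] | t 14.6 p [0.5284 0.3254 0.0954] F [-1.58  7.59  3.23] M [ 1.04  0.51 -0.09] w 0.0172 g 50.3 q6 1.66
```

```bash
python3 -m handwheel '[{"dp":[0,0,0],"turn":[0,0,0],"fingers":0.03},{"dp":[0,0,0],"turn":[0,0,0],"fingers":0.05},{"dp":[0,0,0],"turn":[0,0,0],"fingers":0.06},{"dp":[0,0,0],"turn":[0,0,0],"fingers":0.06},{"dp":[0,0,-0.03],"turn":[0,0,0],"fingers":0.06},{"dp":[0,0,-0.07],"turn":[0,0,0],"fingers":0.06},{"dp":[0,0,-0.11],"turn":[0,0,0],"fingers":0.06},{"dp":[0.05,0,-0.13],"turn":[0,0,0],"fingers":0.06},{"dp":[0.1,0,-0.13],"turn":[0,0,0],"fingers":0.06},{"dp":[0.15,0,-0.13],"turn":[0,0,0],"fingers":0.06}]'
python3 -m handwheel '[{"dp":[0.05,0,0],"turn":[0,0,0],"fingers":0.06},{"dp":[0.05,-0.04,0],"turn":[0,0,0],"fingers":0.06},{"dp":[0.05,-0.08,0],"turn":[0,0,0],"fingers":0.06},{"dp":[0.05,-0.12,0],"turn":[0,0,0],"fingers":0.06},{"dp":[0.05,-0.12,0],"turn":[0,0,0],"fingers":0.06},{"dp":[0.05,-0.12,0],"turn":[0,0,0],"fingers":0.06}]'
python3 - <<'E'
from fit import *
c=r.camera("top");W=cloud(c);blobs(W,(205,160,290,245),(.09,.12));blobs(W,(325,165,430,240),(.085,.11))
cv2.imwrite("pics/t2.png",cv2.resize(c["image"][140:260,190:440],None,fx=3,fy=3,interpolation=2)[...,::-1])
E
```

```text
t: 15.6
position: [0.4635, 0.4551, 0.2256]
ee_rot: [[-0.44, 0.898, 0.002], [0.898, 0.44, 0.002], [0.001, 0.003, -1.0]]
contact_force: [0.9, 0.4, -0.5]
width: 0.06
grip_force: 0.0
t: 16.2
position: [0.3329, 0.4454, 0.2242]
ee_rot: [[-0.442, 0.897, 0.0], [0.897, 0.442, -0.0], [-0.0, 0.0, -1.0]]
contact_force: [0.0, 0.0, -0.4]
width: 0.06
grip_force: 0.0
(0.09, 0.12) 207 c [0.5283 0.3237] mean [0.5286 0.3206 0.1056] dim [69.3 18.7] ang -63.1
(0.085, 0.11) 129 c [ 0.5558 -0.079 ] mean [ 0.5549 -0.0781  0.097 ] dim [34.  22.9] ang 15.3
(0.085, 0.11) 128 c [ 0.5471 -0.0451] mean [ 0.5466 -0.0443  0.0968] dim [34.2 21.6] ang 13.9
(0.085, 0.11) 125 c [ 0.5386 -0.0123] mean [ 0.5381 -0.0117  0.097 ] dim [33.9 22.1] ang 13.8
(0.085, 0.11) 121 c [0.5295 0.0228] mean [0.5293 0.0231 0.0974] dim [33.5 22.1] ang 13.7
(0.085, 0.11) 125 c [0.5211 0.0568] mean [0.5205 0.057  0.0971] dim [34.4 21.7] ang 13.4
```

View pics/t2.png

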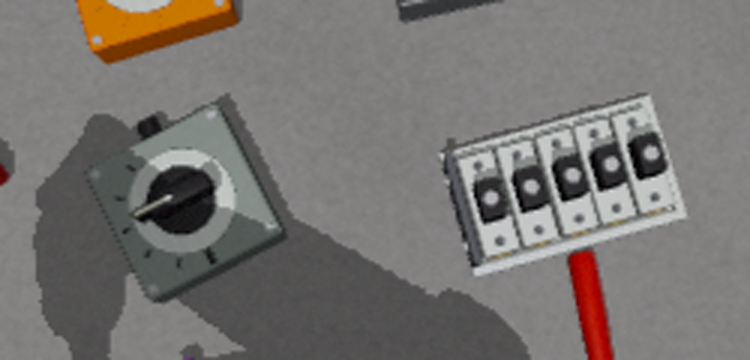

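The picture shows all five places filled. The selector's nose, near (140,212), points at the third narrow tick, and the bar is at −63.1°, a turn of about 89°. The arm is clear, so I'm handing in.

```bash
python3 -c "
from plant import r
print(r.close_job())"
```

```text
the job is handed in; nothing more can be done
None
```

The module is seated in place 3, within about 1.5 mm of centre, the selector rests in the third click, the neighbouring modules are unmoved, and the job was handed in at about 16 s; no verdict was returned.

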